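Lay the lunch tray

ROBOT

A 6-joint arm with a two-finger parallel gripper is mounted at the origin on a cart in front of the work surface, level with it; the furniture and walls round the work are solid. World frame = base frame: x ahead of the robot, y to its left, z up, the work surface at z = 0. Lengths are in m, angles in rad, forces in N, time in s.
With the tool pointing down it reaches from about 0.25 to 0.775 m from the base axis. Payload 4 kg.
Tool frame: the origin (TCP) lies on the centre line of the jaws, within the pads' length; the fingertips stand 25 mm ahead of it and the grasp point (between the pads) lies 6 mm ahead of it; z points along the fingers, y is the line along which they close (so a half turn about z gives the same grasp; the last joint's range is limited). The gripper opens to 94 mm and grips with 3 to 60 N. Pads are 16 mm wide; open, the fingers measure 119 mm over their backs; the gripper's body (75 mm by 177 mm) begins 78 mm behind the grasp point.
Start: joints at [1.109, 0.087, 1.371, -0, 1.684, -0.103], TCP at [0.193, 0.515, 0.231] pointing down, gripper open.
Joint ranges: [-3.1, 3.1], [-0.76, 2.03], [0.27, 2.55], [-1.08, 4.22], [0.17, 2.65], [-2.57, 2.57]. Speed limits (rad/s): [2.79, 2.79, 3.14, 3.14, 3.14, 3.14].

INTERFACE

Orientations are given as [roll, pitch, yaw] about the fixed x, y, z axes, in that order (R = Rz(yaw) Ry(pitch) Rx(roll)).
In Python, from bench import sensors, optics, ticket gives the robot as it stands.
- The arm moves only by the tool send_rows, never from a script. Its argument "rows" is a list of rows, each a list of 6 numbers: the shift along the world's x, y, z in mm, then the turn, a rotation vector about the world's x, y, z in rad. In form: [[x, y, z, wx, wy, wz], ...]. A call has 1 to 8 rows; each row shifts and turns the commanded pose from where the row before left it; what a row does not reach is not made up. A row lasts 1/12 s, in which the tool goes at most 41.7 mm and 7.16 degrees, less where a joint would pass 70% of its speed; a pose out of reach is approached as far as the arm can. A call is refused whole if a number of a shift passes 41.7 or a number of a turn 0.125, either way. A call with a gripper value outside its range is refused whole. "grip" is the finger opening in mm, from 0 to 94, set as the call begins (left out, the last holds). The fingers move at their own pace and stop on an object; the grip force is fixed at half the most. Time passes only in rows, so rows that do not move let the fingers close. It gives the time, the measured TCP pose, the force, the opening and the grip force at its end, in the units of the state.
- sensors.get_obs(): the state, without advancing time (a new reading comes with each control period).
- optics.snapshot(name): name is "scene" or "top"; returns the picture (384x512x3 uint8, red, green, blue); there is no depth.
- optics.camera_model(name): a dict with "vertical_fov" (degrees; the focal length in pixels is half the picture's height over the tangent of half this angle, whatever the lens; pixels are square), "cx", "cy" (the principal point, pixels), "k1" (the pictures are not rectified: a ray, as slopes to the right and down, at radius r is drawn at 1 + k1 r^2 times it, then the intrinsics apply), "R" (3x3) and "t" (3): a world point X has camera coordinates R X + t. Camera axes: x right, y down, z forward; pixel columns grow to the right and rows downward; lengths in m; the calibration is good to about 2 mm. A picture is of the moment at which its call begins. camera_model takes no time and is no camera call.
- ticket.close_job(): hands the job in; it is judged then, once.
The state is a dict: "time": time; "joint_positions": joint angles; "qvel": joint speeds; "joint_torque": joint torques, N m; "tool_pos": TCP position; "ee_rot": TCP orientation; "wrist_force": force on the tool from outside, world axes, zero at the start; "wrist_torque": the same for the moment, N m; "width": finger opening in m; "finger_force": force on a finger pad.
Only numpy, scipy, OpenCV 4.12 (cv2) and the standard library are available. Lean on these libraries where they do the work, as an engineer would, in place of code of your own. Each camera call takes 0.05 s, during which the arm holds its last target. There are 200 camera calls.

TASK

Lay the lunch tray: pull the fork up out of the wooden utensil stand and lay it flat inside the green tray to the left of the plate as you face it, running front to back (either way round), and lift the mustard jar with the yellow lid out of the crate, keeping it upright, and stand it inside the tray to the right of the plate. Leave the plate, the other utensils in the stand, the other things in the crate, the mug and the timer where they are.

Things in the scene. Friction and masses are not known exactly. Their poses are not given: they have to be found in the camera images.
- fork: steel fork 196 long, 27 wide, 13 thick, 32-56 g. Origin mid-length on its underside; x along it (tines at +98, handle end at -98), y across (handle 17 wide at its end, 20 at mid-length, 27 at x=+55), z out of the upper face. Starts upright in a slot of the stand, tines down, handle end 200 above the worktop, width along the stand's y, leaning up to 10 degrees.
- utensil_stand: fixed brown wooden utensil stand, 52 (x) x 188 (y) x 85 high, with three upright slots open at the top, centred at y=-60, 0, +60; each slot is 24 (x) by 38 (y), its floor 6 above the worktop. Origin at the centre of its underside.
- teaspoon: steel teaspoon, 132 long, 26 wide, standing in another slot of the stand, bowl down, its handle end about 138 above the worktop; stays there. Origin mid-length.
- hob_lighter: black hob lighter, 220 long, handle 27 x 20, standing in another slot of the stand, metal tube down, its top about 227 above the worktop; stays there. Origin mid-length.
- basket: fixed light-wood slatted crate, 250 (x) x 117 (y) x 55 high, walls and floor 5 thick; three things stand in it in a row along its x, 78 apart. Origin at the centre of its underside.
- mustard_jar: mustard jar with a yellow lid, 94 high, body 62 and lid 64 in diameter (lid from 83 to 94 up), 0.3 to 0.56 kg; stands in any of the three places in the crate. Origin at the centre of its base, z up.
- blue_jar: blue glazed open jar, 67 in diameter, 82 high, in the crate; stays there. Origin at the centre of its base.
- tin_half: round green food tin, 75 in diameter, 58 high, in the crate; stays there. Origin at the centre of its base.
- tray: fixed green serving tray, 250 (x, front to back) x 310 (y) with a rim 14 high and 6 thick; its inner floor is 6 above the worktop. Origin at the centre of its underside; x points to its back (away from the robot), y to its left as the robot sees it. A wall cabinet hangs 500 above the worktop behind it and to its left.
- plate: white plate, 130 in diameter, 14 high, lying loose near the middle of the tray. Origin at the centre of its underside.
- mug_blue: light blue mug, about 90 in diameter, 105 high, at the back right beyond the tray; stays there. Origin under its middle.
- egg_timer: white kitchen timer, 69 in diameter, 56 high, to the left of the tray; stays there. Origin at the centre of its base.
Mind the look-alikes: they are no part of the job. There is more than one size of the plate; the one meant has the size given above.

How it is judged:
By the outcome, as a careful person would: the job done as asked, in the order asked, and still so for the second after the job is handed in, with the robot touching nothing.
It also fails if it takes over 72 s, if anything falls off the work surface, if the arm or the gripper's body presses on something with over 40 N, if the wrist force passes 120 N, or if a joint passes its speed limit or range.

## Working session

There is one attempt and no reset: what is moved stays moved. The work goes in short steps, Python scripts to look and compute and a tool call to move; the robot and the scene stay as the last step left them, time stands still between calls to the robot, and variables do not carry over. Pictures are saved under pics/ and viewed, at most 13 in all, crops included, and the job is handed in when it is done.

Besides the shell and the picture viewer there is one more tool, called as name(argument=value, ...), one argument or row to a line, values as JSON. send_rows: Moves the arm, as the interface text tells. Its arguments: {"type":"object","properties":{"rows":{"type":"array"},"grip":{"type":"number"}},"required":["rows"]}

```bash
mkdir -p pics; ls
cat > h.py <<'E'
import numpy as np, cv2
from bench import sensors, optics, ticket
def cam(n):
    m=optics.camera_model(n); m['f']=192/np.tan(np.radians(m['vertical_fov'])/2); m['R']=np.array(m['R']); m['t']=np.array(m['t']); return m
def ray(m,u,v):
    K=np.array([[m['f'],0,m['cx']],[0,m['f'],m['cy']],[0,0,1]])
    d=cv2.undistortPoints(np.array([[[u,v]]],float),K,np.array([m['k1'],0,0,0.]))[0,0]
    return -m['R'].T@m['t'], m['R'].T@np.array([d[0],d[1],1])
def onz(m,u,v,z):
    c,d=ray(m,u,v); return c+d*(z-c[2])/d[2]
def proj(m,X):
    p=m['R']@np.array(X)+m['t']; a=p[:2]/p[2]; a=a*(1+m['k1']*(a@a)); return a*m['f']+[m['cx'],m['cy']]
def two(m1,p1,m2,p2):
    c1,d1=ray(m1,*p1); c2,d2=ray(m2,*p2)
    s=np.linalg.lstsq(np.c_[d1,-d2],c2-c1,rcond=None)[0]
    a=c1+s[0]*d1;b=c2+s[1]*d2; return (a+b)/2,np.linalg.norm(a-b)
E
python3 - <<'E'
from h import *
for n in('scene','top'):
    im=optics.snapshot(n); cv2.imwrite(f'pics/{n}0.png',cv2.resize(im[:,:,::-1],(800,600),interpolation=cv2.INTER_CUBIC)); np.save(f'{n}0.npy',im)
    m=cam(n); print(n,m['f'],m['cx'],m['cy'],m['k1'],-m['R'].T@m['t'],m['R'].round(3).tolist())
print(sensors.get_obs())
E
```

```text
pics
scene 467.6234251726225 258.2564233721842 182.92427294296343 0.03800665759085148 [-0.05214244 -0.82249917  1.18705458] [[0.8, -0.6, 0.007], [-0.443, -0.598, -0.668], [0.405, 0.531, -0.744]]
top 391.1252652510905 256.06778744028236 190.93731766784322 -0.1116489267739422 [ 0.3156775  -0.02899113  1.30891749] [[0.02, -1.0, 0.006], [-0.986, -0.021, -0.166], [0.166, -0.003, -0.986]]
{'time': 0.1, 'joint_positions': array([ 1.10889179e+00,  8.79063947e-02,  1.37208074e+00,  1.04980470e-05,
        1.68362524e+00, -1.03090856e-01]), 'qvel': array([ 3.63251070e-05, -1.47691329e-03, -3.01593060e-03,  5.35337782e-04,
       -2.88982699e-05, -6.97620315e-04]), 'joint_torque': array([ 2.62489317e-03, -3.41253090e+01, -3.03300476e+01,  7.20177172e-02,
        3.04081512e-02, -7.69633539e-05]), 'tool_pos': array([0.19293692, 0.51457326, 0.22941871]), 'ee_rot': array([-3.13958473e+00, -2.18224384e-04,  2.78277992e+00]), 'wrist_force': array([ 0.02648562, -1.24947528,  0.07335646]), 'wrist_torque': array([ 0.00150655,  0.01222376, -0.00210304]), 'finger_force': 0.0, 'width': 0.09441609727143789}
```

View pics/scene0.png

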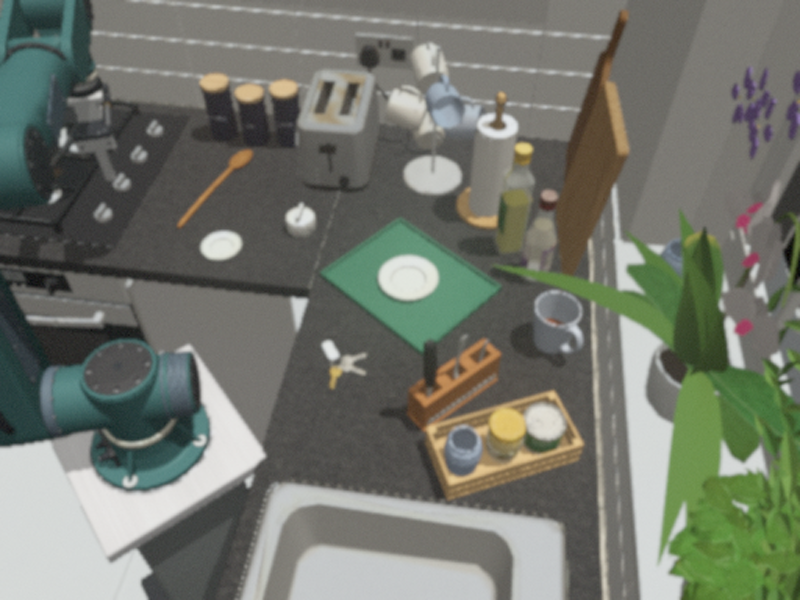

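View pics/top0.png

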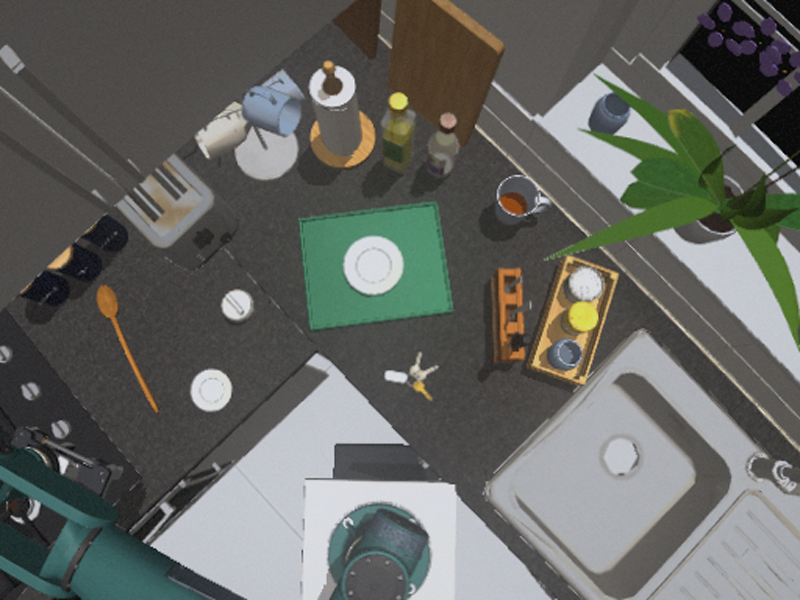

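The scene view shows the stand at about (455,380), with the black lighter in its nearest slot and two steel utensils at about (460,345) and (482,345). The crate at about (505,440) has the yellow-lid jar in the middle. In the top view the tray is centred at about (376,265), the plate at (373,265), the stand at (510,315) and the yellow lid at (583,317). I'll crop in next.

Run:
```python
from h import *
s=np.load('scene0.npy');t=np.load('top0.npy')
a=cv2.resize(s[200:325,255:380],(560,560),interpolation=cv2.INTER_CUBIC)
b=cv2.resize(t[155:250,305:400],(560,560),interpolation=cv2.INTER_CUBIC)
cv2.imwrite('pics/cropS.png',a[:,:,::-1]);cv2.imwrite('pics/cropT.png',b[:,:,::-1])
m=cam('top')
hsv=cv2.cvtColor(t,cv2.COLOR_RGB2HSV)
def blobs(mask,z,name):
    n,l,st,c=cv2.connectedComponentsWithStats(mask.astype(np.uint8))
    for i in range(1,n):
        if st[i,4]>60:
            cn=max(cv2.findContours((l==i).astype(np.uint8),cv2.RETR_EXTERNAL,cv2.CHAIN_APPROX_NONE)[0],key=len)
            P=np.array([onz(m,u,v,z)[:2] for u,v in cn[:,0]])
            r=cv2.minAreaRect((P*1000).astype(np.float32)); print(name,st[i,4],c[i].round(1),np.round(r[0]),np.round(r[1]),round(r[2],1))
H,S,V=cv2.split(hsv)
blobs((H>65)&(H<90)&(S>110)&(V>50),0.014,'tray')
blobs((H>22)&(H<34)&(S>150)&(V>120),0.094,'yellow')
blobs((S<50)&(V>170),0.014,'white')
blobs((H<14)&(S>130)&(V>60),0.085,'stand')
blobs((H>12)&(H<24)&(S>70)&(V>110),0.055,'crate')
```

```text
tray 1240 [269.3 164.2] [621. -58.] [244. 134.] 9.1
tray 150 [206.4 148.5] [677. 137.] [94. 62.] 75.9
tray 95 [198.8 163.7] [623. 167.] [43. 57.] 77.5
tray 70 [203.7 183.9] [554. 141.] [48. 39.] 82.9
yellow 216 [372.1 202. ] [ 493. -403.] [58. 62.] 1.0
white 2129 [376.1  83.7] [ 994. -456.] [393. 233.] 47.0
white 447 [456.7  75.7] [ 990. -761.] [382.  26.] 43.6
white 386 [212.9  55.7] [1032.  137.] [101. 102.] 2.2
white 132 [180.2  53. ] [1031.  256.] [59. 53.] 44.3
white 358 [410.2  83.5] [ 950. -600.] [142.  77.] 76.3
white 357 [140.   83.4] [918. 391.] [ 63. 127.] 45.9
white 61 [494.1  92.4] [ 931. -906.] [110.  10.] 44.2
white 871 [170.4  98.5] [859. 280.] [138. 115.] 83.2
white 79 [343.3 120.6] [ 804. -309.] [142.  31.] 43.9
white 2828 [473.1 185.3] [ 582. -815.] [458. 150.] 44.9
white 1127 [238.5 169. ] [609.  29.] [125. 126.] 1.2
white 258 [506.2 167.7] [ 623. -937.] [170.  46.] 15.7
white 311 [374.7 181.4] [ 576. -436.] [66. 69.] 87.9
white 251 [150.9 194.4] [514. 323.] [58. 59.] 1.3
white 113 [450.6 224.4] [ 433. -699.] [306.   6.] 44.6
white 10698 [400.4 298.7] [ 109. -586.
[... 316 characters left out ...]
8. 40.] 27.5
white 2924 [473.3 357.4] [  11. -749.] [334. 221.] 86.8
white 163 [359.8 361.3] [ -14. -375.] [217.  11.] 45.8
stand 170 [328.6 129.4] [ 732. -265.] [53. 45.] 89.2
stand 82 [323.4 219.5] [ 440. -249.] [76. 30.] 6.9
crate 356 [300.9  15.1] [1179. -178.] [201.  29.] 49.0
crate 581 [220.6  92.4] [876. 100.] [122. 143.] 14.6
crate 141 [108.2 135.1] [705. 475.] [81. 48.] 69.1
crate 97 [ 38.8 165.5] [599. 709.] [24. 65.] 47.4
crate 1154 [363.7 207.8] [ 493. -399.] [121. 255.] 70.9
crate 494 [325.6 195.6] [ 503. -264.] [191.  50.] 1.9
crate 427 [ 76.9 213.3] [407. 544.] [298.  41.] 25.7
crate 65 [330.6 226.2] [ 419. -273.] [23. 33.] 0.9
crate 66 [269.1 248.4] [337. -79.] [48. 23.] 32.0
```

View pics/cropS.png

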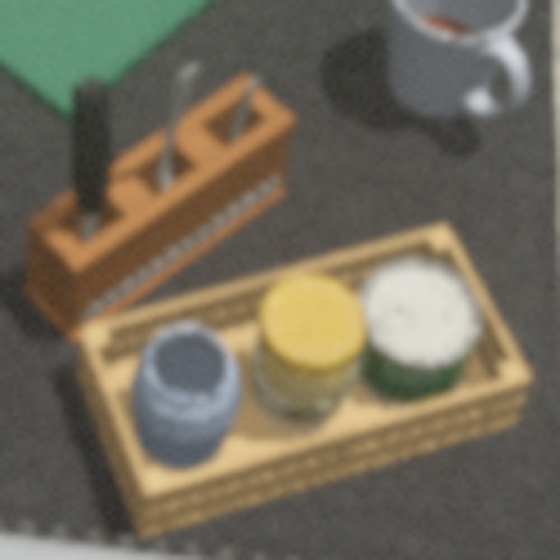

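View pics/cropT.png

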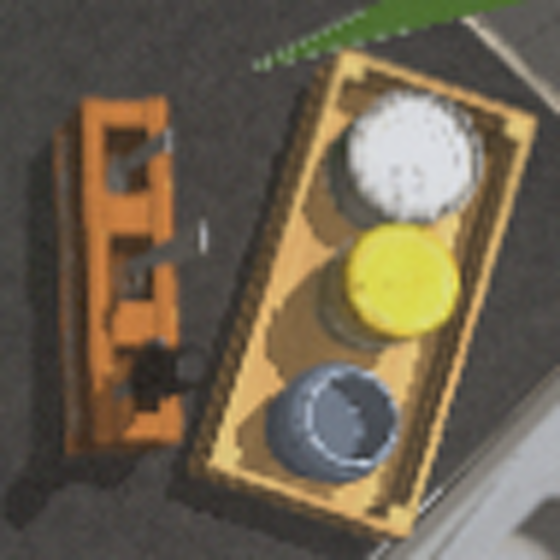

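The crops show the fork in the middle slot: its handle tip is at S (190,70) and T (204,237). The teaspoon is in the far slot and the lighter in the near one. The yellow-lid jar is in the middle of the crate, between the blue jar and the tin.

Run:
```python
from h import *
s=np.load('scene0.npy');t=np.load('top0.npy')
ms,mt=cam('scene'),cam('top')
S=lambda u,v:(255+(u+.5)/4.48-.5,200+(v+.5)/4.48-.5)
T=lambda u,v:(305+(u+.5)/5.895-.5,155+(v+.5)/5.895-.5)
p=lambda n,x:print(n,np.round(np.array(x)*1000,1))
a,e=two(ms,S(190,68),mt,T(204,237)); p('fork end',a); p('err',e)
p('fork end z200 top',onz(mt,*T(204,237),.2)); p('scene',onz(ms,*S(190,68),.2))
for n,c in(('standT',[(85,97),(165,97),(180,442),(108,450)]),):
    P=[onz(mt,*T(*q),.085) for q in c]; p(n,P); p('mean',np.mean(P,0))
P=[onz(ms,*S(*q),.085) for q in [(30,215),(250,72),(297,120),(70,250)]]; p('standS',P);p('mean',np.mean(P,0))
# fork body at stand-slot: scan of fork line in crops at low end
p('lighter top',two(ms,S(93,85),mt,T(190,370)))if 0 else None
hsv=cv2.cvtColor(t,cv2.COLOR_RGB2HSV);H,Sa,V=cv2.split(hsv)
mk=((H>60)&(H<95)&(Sa>70)).astype(np.uint8); mk[:120]=0;mk[:,:185]=0;mk[:,295:]=0;mk[215:]=0
mk=cv2.morphologyEx(mk,cv2.MORPH_CLOSE,np.ones((5,5)))
cn=max(cv2.findContours(mk,0,1)[0],key=cv2.contourArea)
for z in(.014,):
    r=cv2.minAreaRect((np.array([onz(mt,u,v,z)[:2] for u,v in cn[:,0]])*1000).astype(np.float32)); print('tray top',r)
# plate from scene & yellow lid from scene
hs=cv2.cvtColor(s,cv2.COLOR_RGB2HSV);H,Sa,V=cv2.split(hs)
def ell(mask,m,z,n):
    for c in cv2.findContours(mask.astype(np.uint8),0,1)[0]:
        if cv2.contourArea(c)>150:
            P=np.array([onz(m,u,v,z)[:2] for u,v in c[:,0]])*1000
            print(n,cv2.minEnclosingCircle(P.astype(np.float32)), P.mean(0).round())
k=(Sa<60)&(V>150);k[:150]=0;k[200:]=0;k[:,230:]=k[:,230:];ell(k,ms,.019,'plateS')
ell((H>20)&(H<32)&(Sa>110)&(V>130),ms,.094,'lidS')
mk2=((H>60)&(H<95)&(Sa>70)).astype(np.uint8);mk2[:,:200]=0;mk2[:,325:]=0;mk2[230:]=0;mk2[:135]=0
mk2=cv2.morphologyEx(mk2,cv2.MORPH_CLOSE,np.ones((5,5)))
cn=max(cv2.findContours(mk2,0,1)[0],key=cv2.contourArea)
print('tray sc',cv2.minAreaRect((np.array([onz(ms,u,v,.014)[:2] for u,v in cn[:,0]])*1000).astype(np.float32)))
# magnified fork patches
print(s[212:245,288:302].mean(2).astype(int)); print(t[190:206,322:344].mean(2).astype(int))
```

```text
fork end [ 496.9 -272.3  202.3]
err 2.2
fork end z200 top [ 496.3 -272.3  200. ]
scene [ 499.3 -271.4  200. ]
standT [[ 591.  -233.3   85. ]
 [ 592.  -277.3   85. ]
 [ 404.  -283.2   85. ]
 [ 399.1 -244.5   85. ]]
mean [ 496.5 -259.6   85. ]
standS [[ 407.3 -236.9   85. ]
 [ 593.4 -233.5   85. ]
 [ 592.  -281.6   85. ]
 [ 411.6 -272.4   85. ]]
mean [ 501.1 -256.1   85. ]
tray top ((608.6520385742188, 25.952316284179688), (251.19789123535156, 311.11712646484375), 8.62647533416748)
plateS ((609.491455078125, 28.181936264038086), 70.00285339355469) [608.  28.]
plateS ((1019.39990234375, -225.41384887695312), 89.23799896240234) [1015. -231.]
plateS ((326.6451416015625, 356.164794921875), 46.79875946044922) [326. 354.]
lidS ((489.95294189453125, -403.36383056640625), 37.291954040527344) [ 489. -405.]
tray sc ((606.8321533203125, 20.771286010742188), (252.74195861816406, 312.85125732421875), 8.882917404174805)
[[ 85  85  86  82  88  88  86  81  83  82  83  81  82  79]
 [ 81  84  85  85  87  88  84  86  91  91  96  90  85  81]
 [ 83  80  83  82  85  85  86  94 105 118 115 103  88  85]
 [ 82
[... 2554 characters left out ...]
1  82  84  83  80  79  74  80
   76  70  70  68]
 [129  96  80  80  76  78  77  79  79  85  95  97  85  80  71  70  69  71
   69  69  66  68]
 [128  94  86  85  76  75  79  74  61 101 116 119  92  70  66  70  70  72
   70  74  72  71]
 [129  99  85  83  73  70  85  70  51 103 124 126  94  73  66  69  71  76
   73  73  72  71]
 [129 102  89  85  80  62  95  72  43 103 123 127 107  78  67  69  73  74
   72  71  72  73]
 [130 101  87  86  90  74  85  66  51 103 121 126 114  81  69  71  70  69
   65  69  71  76]
 [132  99  77  84  80  71  70  58  53 103 121 126 111  83  71  68  66  67
   67  66  72  76]
 [129  97  71  79  76  66  64  53  51 101 121 127 111  82  68  71  68  67
   71  70  69  72]]
```

Run:
```python
from h import *
ms,mt=cam('scene'),cam('top')
e=np.array([.497,-.272,.2])
for xb in(.485,.497,.509):
  for yb in(-.272,-.262,-.252):
    b=np.array([xb,yb,.006]); 
    print(xb,yb,'S',[proj(ms,e+(b-e)*k).round(1).tolist() for k in(.15,.3,.5,.6)],'T',[proj(mt,e+(b-e)*k).round(1).tolist() for k in(.15,.3,.5,.6,.7)])
for y in(-.27,-.246):
  for x in(.48,.518): print(x,y,proj(ms,[x,y,.085]).round(1),proj(mt,[x,y,.085]).round(1))
```

```text
0.485 -0.272 S [[295.3, 222.3], [294.1, 229.0], [292.6, 237.6], [291.8, 241.7]] T [[337.0, 196.7], [335.0, 198.7], [332.5, 201.3], [331.3, 202.5], [330.1, 203.7]]
0.485 -0.262 S [[294.9, 221.9], [293.4, 228.2], [291.4, 236.4], [290.5, 240.3]] T [[336.5, 196.7], [334.0, 198.7], [330.9, 201.3], [329.4, 202.5], [327.9, 203.7]]
0.485 -0.252 S [[294.6, 221.5], [292.7, 227.5], [290.3, 235.2], [289.1, 238.9]] T [[336.0, 196.7], [333.0, 198.7], [329.3, 201.2], [327.5, 202.4], [325.8, 203.6]]
0.497 -0.272 S [[295.8, 221.9], [295.1, 228.3], [294.2, 236.5], [293.8, 240.5]] T [[337.0, 196.1], [335.0, 197.5], [332.4, 199.4], [331.2, 200.3], [330.1, 201.1]]
0.497 -0.262 S [[295.4, 221.6], [294.4, 227.6], [293.1, 235.3], [292.4, 239.1]] T [[336.5, 196.1], [334.0, 197.5], [330.9, 199.4], [329.4, 200.2], [327.9, 201.1]]
0.497 -0.252 S [[295.1, 221.2], [293.7, 226.9], [291.9, 234.2], [291.1, 237.7]] T [[336.0, 196.1], [333.0, 197.5], [329.3, 199.3], [327.5, 200.2], [325.8, 201.1]]
0.509 -0.272 S [[296.3, 221.6], [296.1, 227.7], [295.8, 235.5], [295.7, 239.2]] T [[337.0, 195.5], [335.0, 196.4], [332.4, 197.5], [331.2, 198.0], [330.0, 198.6]]
0.509 -0.262 S [[295.9, 221.3], [295.4, 227.0], [294.7, 234.3], [294.4, 237.8]] T [[336.5, 195.5], [334.0, 196.4], [330.8, 197.5], [329.3, 198.0], [327.9, 198.5]]
0.509 -0.252 S [[295.6, 220.9], [294.7, 226.3], [293.6, 233.2], [293.0, 236.5]] T [[336.0, 195.5], [333.0, 196.3], [329.3, 197.4], [327.5, 198.0], [325.7, 198.5]]
0.48 -0.27 [288.7 242.7] [330.8 205.5]
0.518 -0.27 [299.  236.1] [330.6 193.7]
0.48 -0.246 [283.4 237.1] [323.2 205.4]
0.518 -0.246 [293.6 230.7] [323.1 193.5]
```

Run:
```python
from h import *
s=np.load('scene0.npy');t=np.load('top0.npy')
ms,mt=cam('scene'),cam('top')
for b in((.44,-.26),(.437,-.262)):
  for e in((.44,-.27),(.45,-.27),(.43,-.27),(.44,-.28),(.44,-.26)):
    print(b,e,[proj(m,[*e,.227]).round(1).tolist() for m in(ms,mt)],[proj(m,[*b,.09]).round(1).tolist() for m in(ms,mt)])
print(s[214:250:2,266:284].mean(2).astype(int)); print(t[208:230,320:344].mean(2).astype(int))
```

```text
(0.44, -0.26) (0.44, -0.27) [[279.8, 218.8], [340.7, 213.1]] [[275.6, 246.3], [328.0, 217.9]]
(0.44, -0.26) (0.45, -0.27) [[282.8, 217.0], [340.7, 209.6]] [[275.6, 246.3], [328.0, 217.9]]
(0.44, -0.26) (0.43, -0.27) [[276.8, 220.6], [340.8, 216.7]] [[275.6, 246.3], [328.0, 217.9]]
(0.44, -0.26) (0.44, -0.28) [[282.2, 221.3], [344.3, 213.2]] [[275.6, 246.3], [328.0, 217.9]]
(0.44, -0.26) (0.44, -0.26) [[277.4, 216.3], [337.2, 213.1]] [[275.6, 246.3], [328.0, 217.9]]
(0.437, -0.262) (0.44, -0.27) [[279.8, 218.8], [340.7, 213.1]] [[275.2, 247.3], [328.7, 218.8]]
(0.437, -0.262) (0.45, -0.27) [[282.8, 217.0], [340.7, 209.6]] [[275.2, 247.3], [328.7, 218.8]]
(0.437, -0.262) (0.43, -0.27) [[276.8, 220.6], [340.8, 216.7]] [[275.2, 247.3], [328.7, 218.8]]
(0.437, -0.262) (0.44, -0.28) [[282.2, 221.3], [344.3, 213.2]] [[275.2, 247.3], [328.7, 218.8]]
(0.437, -0.262) (0.44, -0.26) [[277.4, 216.3], [337.2, 213.1]] [[275.2, 247.3], [328.7, 218.8]]
[[120 123 121 121 122 120 122 122 122 121 122 120 121 117 116 114 107  96]
 [121 119 123 121 120 123 119 118 115 111 113 116 116 114 106  99  88  83]

[... 2723 characters left out ...]
74  78  79  75  78  85  69  46  47  48  48 103 115 123  92  74  66
   50  49  62  68  71  85]
 [ 60  69  81  76  73  79  88  69  51  54  51  51 111 124 128 103  72  66
   51  51  80  72  72 136]
 [ 57  74  78  77  72  76  81  76 105 110 113 112 124 124 126 110  76  58
   55  54  77  67  67 168]
 [ 53  71  79  77  72  79  80  79 117 127 126 127 122 125 125 116  80  54
   43  65  67  66  84 176]
 [ 57  70  76  76  72  79  79 115 123 127 124 128 119 123 123 109  78  48
   51  77  72  74 137 174]
 [ 57  74  79  80  73  76 107 128 130 125 128 127 119 126 126 105  61  53
   53  75  69  70 171 175]
 [ 55  73  81  79  66  70  87  91  92  86  89  84  98 104 103  94  58  51
   67  65  83  84 176 174]]
```

send_rows(
  rows=[
    [12.7, -32.7, 4.2, 0, 0, -0.0487],
    [12.7, -32.7, 4.2, 0, 0, -0.0487],
    [12.7, -32.7, 4.2, 0, 0, -0.0487],
    [12.7, -32.7, 4.2, 0, 0, -0.0487],
    [12.7, -32.7, 4.2, 0, 0, -0.0487],
    [12.7, -32.7, 4.2, 0, 0, -0.0487],
    [12.7, -32.7, 4.2, 0, 0, -0.0487],
    [12.7, -32.7, 4.2, 0, 0, -0.0487],
  ],
  grip=44,
)

```text
time: 0.77
tool_pos: [0.2947, 0.2517, 0.2639]
ee_rot: [-3.141, 0.0, 2.391]
wrist_force: [1.2, -0.3, 1.1]
width: 0.0452
finger_force: 0.0
```

send_rows(
  rows=[
    [12.7, -32.7, 4.2, 0, 0, -0.0487],
    [12.7, -32.7, 4.2, 0, 0, -0.0487],
    [12.7, -32.7, 4.2, 0, 0, -0.0487],
    [12.7, -32.7, 4.2, 0, 0, -0.0487],
    [12.7, -32.7, 4.2, 0, 0, -0.0487],
    [12.7, -32.7, 4.2, 0, 0, -0.0487],
    [12.7, -32.7, 4.2, 0, 0, -0.0487],
    [12.7, -32.7, 4.2, 0, 0, -0.0487],
  ],
)

```text
time: 1.43
tool_pos: [0.3963, -0.01, 0.2976]
ee_rot: [3.142, -0.0, 2.001]
wrist_force: [0.1, 0.4, 0.4]
width: 0.0442
finger_force: 0.0
```

send_rows(
  rows=[
    [12.7, -32.7, 4.2, 0, 0, -0.0487],
    [12.7, -32.7, 4.2, 0, 0, -0.0487],
    [12.7, -32.7, 4.2, 0, 0, -0.0487],
    [12.7, -32.7, 4.2, 0, 0, -0.0487],
    [12.7, -32.7, 4.2, 0, 0, -0.0487],
    [12.7, -32.7, 4.2, 0, 0, -0.0487],
    [12.7, -32.7, 4.2, 0, 0, -0.0487],
    [12.7, -32.7, 4.2, 0, 0, -0.0487],
  ],
)

```text
time: 2.1
tool_pos: [0.4981, -0.2715, 0.3308]
ee_rot: [-3.141, -0.001, 1.611]
wrist_force: [-0.1, 0.4, -0.3]
width: 0.0441
finger_force: 0.0
```

send_rows(
  rows=[
    [0, 0, 0, 0, 0, 0],
    [0, 0, 0, 0, 0, 0],
    [0, 0, 0, 0, 0, 0],
  ],
)

```text
time: 2.35
tool_pos: [0.4977, -0.2694, 0.3306]
ee_rot: [-3.14, -0.001, 1.614]
wrist_force: [-0.8, 0.7, -0.2]
width: 0.0442
finger_force: 0.0
```

send_rows(
  rows=[
    [0, 0, -26, 0.035, 0, 0],
    [0, 0, -26, 0.035, 0, 0],
    [0, 0, -25, 0, 0, 0],
    [0, 0, -25, 0, 0, 0],
    [0, 0, -20, 0, 0, 0],
    [0, 0, -15, 0, 0, 0],
    [0, 0, -10, 0, 0, 0],
    [0, 0, -9, 0, 0, 0],
  ],
)

```text
time: 3.02
tool_pos: [0.4977, -0.2683, 0.175]
ee_rot: [3.138, -0.07, 1.616]
wrist_force: [0.4, -0.2, 0.1]
width: 0.0442
finger_force: 0.0
```

send_rows(
  rows=[
    [0, 0, 0, 0, 0, 0],
    [0, 0, 0, 0, 0, 0],
    [0, 0, 0, 0, 0, 0],
    [0, 0, 0, 0, 0, 0],
    [0, 0, 0, 0, 0, 0],
    [0, 0, 0, 0, 0, 0],
    [0, 0, 0, 0, 0, 0],
    [0, 0, 0, 0, 0, 0],
  ],
  grip=0,
)

```text
time: 3.68
tool_pos: [0.4983, -0.2701, 0.1762]
ee_rot: [3.137, -0.069, 1.614]
wrist_force: [0.1, -0.4, 2.1]
width: 0.0181
finger_force: 30.0
```

Run:
```python
from h import *
a=optics.snapshot('scene')[185:285,250:350];b=optics.snapshot('top')[160:260,290:390]
cv2.imwrite('pics/grasp.png',cv2.resize(np.hstack([a,b]),(800,400),interpolation=cv2.INTER_CUBIC)[:,:,::-1])
```

```text
(no output)
```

View pics/grasp.png

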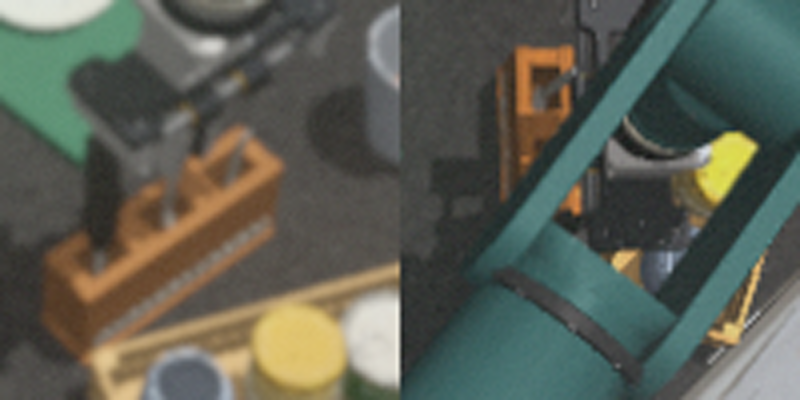

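The fork is gripped (18 mm opening, 30 N). The picture shows the fingers round the handle, clear of the lighter. Next I lift, carry, yaw and tilt.

send_rows(
  rows=[
    [0, 0, 10, 0, 0, 0],
    [0, 0, 20, 0, 0, 0],
    [0, 0, 25, 0, 0, 0],
    [0, 0, 25, 0, 0, 0],
    [0, 0, 25, 0, 0, 0],
    [0, 0, 25, 0, 0, 0],
    [0, 0, 20, 0, 0, 0],
  ],
)

```text
time: 4.37
tool_pos: [0.4979, -0.2697, 0.3276]
ee_rot: [3.137, -0.069, 1.614]
wrist_force: [0.6, -0.1, 0.2]
width: 0.018
finger_force: 30.0
```

send_rows(
  rows=[
    [4, 24.7, 0, 0, 0, 0.105],
    [4, 24.7, 0, 0, 0, 0.105],
    [4, 24.7, 0, 0, 0, 0.105],
    [4, 24.7, 0, 0, 0, 0.105],
    [4, 24.7, 0, 0, 0, 0.105],
    [4, 24.7, 0, 0, 0, 0.105],
    [4, 24.7, 0, 0, 0, 0.105],
    [4, 24.7, 0, 0, 0, 0.105],
  ],
)

```text
time: 5.03
tool_pos: [0.5298, -0.0709, 0.3253]
ee_rot: [3.139, -0.071, 2.459]
wrist_force: [1.3, -0.5, -1.4]
width: 0.0183
finger_force: 30.0
```

send_rows(
  rows=[
    [4, 24.7, 0, 0, 0, 0.105],
    [4, 24.7, 0, 0, 0, 0.105],
    [4, 24.7, 0, 0, 0, 0.105],
    [4, 24.7, 0, 0, 0, 0.105],
    [4, 24.7, 0, 0, 0, 0.105],
    [4, 24.7, 0, 0, 0, 0.105],
    [4, 24.7, 0, 0, 0, 0.105],
    [4, 24.7, 0, 0, 0, 0.105],
  ],
)

```text
time: 5.7
tool_pos: [0.5618, 0.1267, 0.3252]
ee_rot: [3.138, -0.071, -2.984]
wrist_force: [0.9, -0.3, -0.3]
width: 0.0179
finger_force: 30.0
```

send_rows(
  rows=[
    [0, 0, 0, 0.0178, -0.1165, 0],
    [0, 0, 0, 0.0178, -0.1165, 0],
    [0, 0, 0, 0.0178, -0.1165, 0],
    [0, 0, 0, 0.0178, -0.1165, 0],
    [0, 0, 0, 0.0178, -0.1165, 0],
    [0, 0, 0, 0.0178, -0.1165, 0],
    [0, 0, 0, 0.0178, -0.1165, 0],
    [0, 0, 0, 0.0178, -0.1165, 0],
  ],
)

```text
time: 6.37
tool_pos: [0.5613, 0.1254, 0.3266]
ee_rot: [3.139, 0.88, -2.989]
wrist_force: [0.8, -0.2, 0.1]
width: 0.018
finger_force: 30.0
```

send_rows(
  rows=[
    [0, 0, -20, 0, 0, 0],
    [0, 0, -30, 0, 0, 0],
    [0, 0, -30, 0, 0, 0],
    [0, 0, -20, 0, 0, 0],
    [0, 0, 0, 0, 0, 0],
    [0, 0, 0, 0, 0, 0],
    [0, 0, 0, 0, 0, 0],
  ],
)

```text
time: 6.95
tool_pos: [0.5628, 0.1255, 0.2277]
ee_rot: [3.14, 0.876, -2.989]
wrist_force: [0.1, 0.1, 0.2]
width: 0.0181
finger_force: 30.0
```

Run:
```python
from h import *
o=sensors.get_obs(); print(o['joint_positions'].round(2),o['tool_pos'].round(4),o['ee_rot'].round(3),o['width'],o['finger_force'])
from scipy.spatial.transform import Rotation as Ro
print(Ro.from_euler('xyz',o['ee_rot']).as_matrix().round(3))
a=optics.snapshot('scene')[110:260,180:380];b=optics.snapshot('top')[105:255,170:370]
np.save('a.npy',a)
cv2.imwrite('pics/tilt.png',cv2.resize(np.vstack([a,b]),(400,600),interpolation=cv2.INTER_CUBIC)[:,:,::-1])
```

```text
[ 0.09 -0.39  2.02  0.08  0.63 -1.67] [0.5628 0.1255 0.2277] [ 3.14   0.876 -2.989] 0.018118480689916512 29.96181154590886
[[-0.633 -0.154  0.759]
 [-0.098  0.988  0.119]
 [-0.768  0.001 -0.64 ]]
```

View pics/tilt.png

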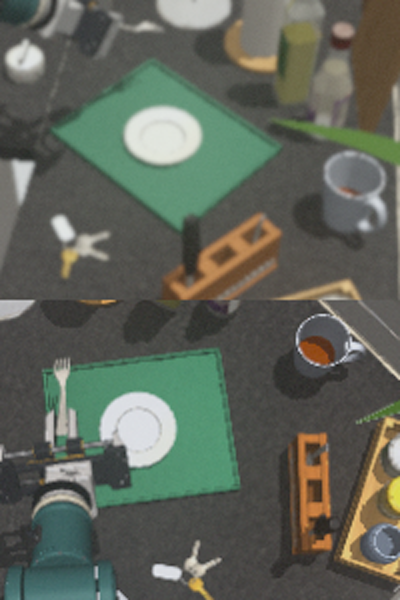

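The fork is held straight ahead over the left strip, with its tines at top-crop (62,360). I lower it until the tines touch.

send_rows(
  rows=[
    [0, 0, -20, 0, 0, 0],
    [0, 0, -30, 0, 0, 0],
    [0, 0, -25, 0, 0, 0],
    [0, 0, -15, 0, 0, 0],
    [0, 0, -8, 0, 0, 0],
    [0, 0, -4, 0, 0, 0],
    [0, 0, 0, 0, 0, 0],
  ],
)

```text
time: 7.63
tool_pos: [0.5625, 0.1255, 0.1241]
ee_rot: [3.14, 0.874, -2.989]
wrist_force: [0.8, 0.3, -0.5]
width: 0.0181
finger_force: 30.0
```

send_rows(
  rows=[
    [0, 0, -4, 0, 0, 0],
    [0, 0, -4, 0, 0, 0],
    [0, 0, 0, 0, 0, 0],
  ],
)

```text
time: 7.88
tool_pos: [0.5621, 0.1254, 0.1156]
ee_rot: [3.14, 0.873, -2.989]
wrist_force: [0.3, -1.0, -0.5]
width: 0.0183
finger_force: 30.0
```

send_rows(
  rows=[
    [0, 0, -3, 0, 0, 0],
    [0, 0, -3, 0, 0, 0],
    [0, 0, 0, 0, 0, 0],
  ],
)

```text
time: 8.13
tool_pos: [0.5623, 0.1254, 0.1097]
ee_rot: [3.14, 0.874, -2.989]
wrist_force: [-0.4, 0.2, 0.4]
width: 0.0178
finger_force: 30.0
```

Run:
```python
from h import *
o=sensors.get_obs(); print(o['joint_positions'].round(2),o['tool_pos'].round(4),o['wrist_force'].round(2),o['wrist_torque'].round(3),o['width'])
```

```text
[ 0.09 -0.25  2.18  0.14  0.34 -1.74] [0.5623 0.1254 0.1097] [-0.4   0.24  0.43] [ 0.063  0.082 -0.035] 0.01775884386849621
```

send_rows(
  rows=[
    [-5.9, -0.9, -8.6, -0.0067, 0.0435, 0],
    [-5.4, -0.8, -9, -0.0067, 0.0435, 0],
    [-4.8, -0.7, -9.4, -0.0067, 0.0435, 0],
    [0, 0, 0, 0, 0, 0],
  ],
)

```text
time: 8.47
tool_pos: [0.5459, 0.1229, 0.0821]
ee_rot: [3.14, 0.739, -2.988]
wrist_force: [0.5, 0.4, -0.3]
width: 0.0051
finger_force: 29.9
```

Run:
```python
from h import *
o=sensors.get_obs(); print(o['joint_positions'].round(2),o['tool_pos'].round(4),o['wrist_force'].round(2),o['wrist_torque'].round(3),o['width'])
b=optics.snapshot('top'); np.save('b.npy',b)
cv2.imwrite('pics/piv.png',cv2.resize(b[120:220,170:270],(500,500),interpolation=cv2.INTER_CUBIC)[:,:,::-1])
```

```text
[ 0.1  -0.22  2.14  0.09  0.48 -1.69] [0.5459 0.1229 0.0821] [ 0.48  0.39 -0.28] [-0.067  0.296 -0.038] 0.005134341914717256
```

View pics/piv.png

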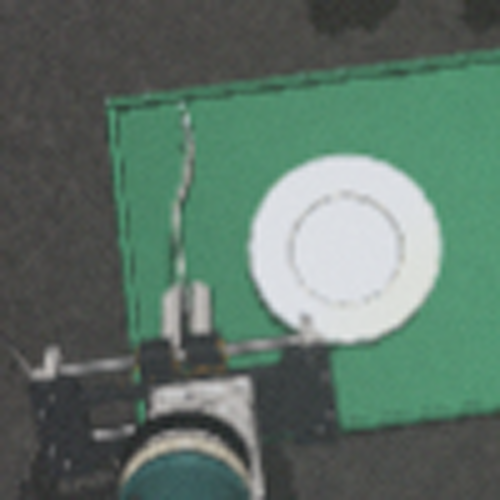

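The fork rolled onto its edge in the grip (5 mm opening), with its tip at crop (187,105) near the back rim. I'll work out where the tip is.

Run:
```python
from h import *
m=cam('top'); f=lambda u,v,z:(onz(m,170+u/5,120+v/5,z)*1000).round()
c=np.array([608,25]);a=np.radians(8.7);R=np.array([[np.cos(a),-np.sin(a)],[np.sin(a),np.cos(a)]])
for u,v in((187,105),(181,280)):
  for z in(.01,.04,.08):
    p=f(u,v,z); print(p,((p[:2]-c)@R).round())
print((f(108,100,.014)[:2]-c)@R)
```

```text
[706. 139.  10.] [114.  98.]
[697. 135.  40.] [105.  95.]
[685. 130.  80.] [92. 92.]
[582. 138.  10.] [ -9. 116.]
[576. 134.  40.] [-15. 113.]
[568. 129.  80.] [-24. 109.]
[123.2727126  151.09215178]
```

send_rows(
  rows=[
    [-5.9, -0.9, -9, -0.0067, 0.0435, 0],
    [-5.9, -0.9, -9, -0.0067, 0.0435, 0],
    [-5.4, -0.8, -9, -0.0067, 0.0435, 0],
    [-4.9, -0.8, -9, -0.0067, 0.0435, 0],
    [-4, -0.6, -9, -0.0067, 0.0435, 0],
    [0, 0, 0, 0, 0, 0],
  ],
)

```text
time: 9.02
tool_pos: [0.5233, 0.1203, 0.0412]
ee_rot: [3.138, 0.529, -2.989]
wrist_force: [-1.0, 3.1, 8.1]
width: 0.0052
finger_force: 29.7
```

Run:
```python
from h import *
o=sensors.get_obs(); print(o['joint_positions'].round(2),o['tool_pos'].round(4),o['wrist_force'].round(2),o['wrist_torque'].round(3),o['width'])
b=optics.snapshot('top'); a=optics.snapshot('scene')
cv2.imwrite('pics/piv2.png',cv2.resize(np.hstack([b[120:220,170:270],a[110:210,190:290]]),(800,400),interpolation=cv2.INTER_CUBIC)[:,:,::-1])
```

```text
[ 0.1  -0.14  2.08  0.05  0.67 -1.65] [0.5233 0.1203 0.0412] [-1.03  3.14  8.13] [ 0.64  -0.274  0.337] 0.005171709616896978
```

View pics/piv2.png

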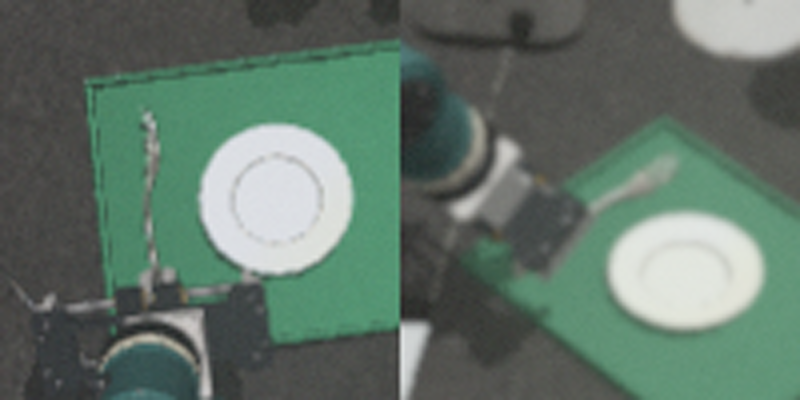

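The fork is down on its edge, with its tines well inside the tray, left of the plate. I open now so it rolls flat.

send_rows(
  rows=[
    [0, 0, 2, 0, 0, 0],
    [0, 0, 0, 0, 0, 0],
    [0, 0, 0, 0, 0, 0],
    [0, 0, 0, 0, 0, 0],
    [0, 0, 0, 0, 0, 0],
    [0, 0, 0, 0, 0, 0],
  ],
  grip=42,
)

```text
time: 9.62
tool_pos: [0.5193, 0.1188, 0.0387]
ee_rot: [3.14, 0.52, -2.989]
wrist_force: [-0.6, 0.6, 0.4]
width: 0.0404
finger_force: 0.0
```

send_rows(
  rows=[
    [-4, -0.6, 10, 0, 0, 0],
    [-10, -1.5, 20, 0, 0, 0],
    [-15, -2.2, 30, 0, 0.1, 0],
    [-15, -2.2, 30, 0, 0.1, 0],
    [0, 0, 30, 0, 0.1, 0],
    [0, 0, 30, 0, 0.1, 0],
    [0, 0, 0, 0, 0.1, 0],
    [0, 0, 0, 0, 0, 0],
  ],
)

```text
time: 10.28
tool_pos: [0.4816, 0.1124, 0.1874]
ee_rot: [3.068, 0.039, -3.01]
wrist_force: [-0.3, -0.6, -0.4]
width: 0.0415
finger_force: 0.0
```

Run:
```python
from h import *
o=sensors.get_obs(); print(o['joint_positions'].round(2),o['tool_pos'].round(4),o['ee_rot'].round(3))
b=optics.snapshot('top'); a=optics.snapshot('scene');np.save('b.npy',b)
cv2.imwrite('pics/rel.png',cv2.resize(np.hstack([b[120:220,170:270],a[110:210,190:290]]),(800,400),interpolation=cv2.INTER_CUBIC)[:,:,::-1])
```

```text
[ 0.06 -0.06  1.6   0.08  1.56 -1.64] [0.4816 0.1124 0.1874] [ 3.068  0.039 -3.01 ]
```

View pics/rel.png

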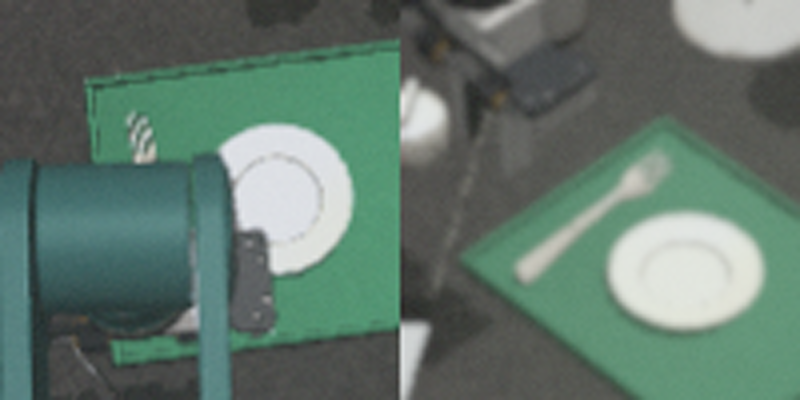

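The fork now lies flat, left of the plate: handle end at right-half (525,278), tines at (665,155). I'll check its angle, and plan the jar.

Run:
```python
from h import *
ms,mt=cam('scene'),cam('top')
c=np.array([.608,.0245]);a=np.radians(8.7);R=np.array([[np.cos(a),-np.sin(a)],[np.sin(a),np.cos(a)]])
P=[onz(ms,190+(u-400)/4-.4,110+v/4-.4,z)[:2] for u,v,z in((525,278,.012),(665,155,.015),(462,258,.014),(662,118,.014))]
for p in P: print((p*1000).round(),((p-c)@R*1000).round())
d=P[1]-P[0]; print('fork yaw',np.degrees(np.arctan2(d[1],d[0])),np.linalg.norm(d)); d=P[3]-P[2]; print('edge yaw',np.degrees(np.arctan2(d[1],d[0])))
p=onz(mt,170+140/4-.4,120+113/4-.4,.015)[:2];print('tip top',p,(p-c)@R)
# crate rect at z .055 & jars in top
t=np.load('top0.npy'); hsv=cv2.cvtColor(t,cv2.COLOR_RGB2HSV);H,S,V=cv2.split(hsv)
k=((H>12)&(H<24)&(S>70)&(V>110)).astype(np.uint8);k[:155]=0;k[250:]=0;k[:,:336]=0;k[:,400:]=0
cn=max(cv2.findContours(k,0,1)[0],key=cv2.contourArea)
print(cv2.minAreaRect((np.array([onz(mt,u,v,.055)[:2] for u,v in cn[:,0]])*1000).astype(np.float32)))
k=((H>22)&(H<34)&(S>150)&(V>120)).astype(np.uint8);k[:155]=0;k[250:]=0;k[:,:336]=0;k[:,400:]=0
cn=max(cv2.findContours(k,0,1)[0],key=cv2.contourArea)
e=cv2.fitEllipse(cn);print(e,(onz(mt,*e[0],.094)*1000).round(1))
```

```text
[495. 106.] [-99.  97.]
[679. 153.] [ 89. 116.]
[464. 155.] [-123.  151.]
[706. 195.] [123. 153.]
fork yaw 14.500902349808777 0.18958348572853287
edge yaw 9.251099776988577
tip top [0.67967176 0.14682811] [0.08935055 0.11007946]
((492.8496398925781, -399.1156311035156), (121.00350189208984, 255.1355438232422), 70.87409210205078)
((372.68878173828125, 202.25662231445312), (17.355777740478516, 18.239667892456055), 130.9806365966797) [ 491.7 -403.    94. ]
```

The fork pose is good: inside the tray, clear of the plate and about 5° off the tray axis. Now the jar.

Run:
```python
from h import *
from scipy.spatial.transform import Rotation as Ro
o=sensors.get_obs()
rv=(Ro.from_euler('xyz',[np.pi,0,np.radians(161)])*Ro.from_euler('xyz',o['ee_rot']).inv()).as_rotvec()
print(rv.round(3),(rv/16).round(4),o['tool_pos'])
```

```text
[-0.07   0.043 -0.465] [-0.0044  0.0027 -0.0291] [0.47790114 0.11257192 0.18438435]
```

send_rows(
  rows=[
    [0, 0, 26, 0, 0, 0],
    [0, 0, 26, 0, 0, 0],
    [0, 0, 26, 0, 0, 0],
    [0, 0, 26, 0, 0, 0],
  ],
  grip=92,
)

```text
time: 10.72
tool_pos: [0.4758, 0.1128, 0.289]
ee_rot: [3.068, 0.035, -3.009]
wrist_force: [0.4, 0.8, -0.4]
width: 0.0655
finger_force: 0.0
```

send_rows(
  rows=[
    [0.7, -32.2, 0, -0.0044, 0.0027, -0.0291],
    [0.7, -32.2, 0, -0.0044, 0.0027, -0.0291],
    [0.7, -32.2, 0, -0.0044, 0.0027, -0.0291],
    [0.7, -32.2, 0, -0.0044, 0.0027, -0.0291],
    [0.7, -32.2, 0, -0.0044, 0.0027, -0.0291],
    [0.7, -32.2, 0, -0.0044, 0.0027, -0.0291],
    [0.7, -32.2, 0, -0.0044, 0.0027, -0.0291],
    [0.7, -32.2, 0, -0.0044, 0.0027, -0.0291],
  ],
)

```text
time: 11.38
tool_pos: [0.4816, -0.1455, 0.2882]
ee_rot: [3.103, 0.014, 3.041]
wrist_force: [1.2, -0.7, 0.5]
width: 0.0922
finger_force: 0.0
```

send_rows(
  rows=[
    [0.7, -32.2, 0, -0.0044, 0.0027, -0.0291],
    [0.7, -32.2, 0, -0.0044, 0.0027, -0.0291],
    [0.7, -32.2, 0, -0.0044, 0.0027, -0.0291],
    [0.7, -32.2, 0, -0.0044, 0.0027, -0.0291],
    [0.7, -32.2, 0, -0.0044, 0.0027, -0.0291],
    [0.7, -32.2, 0, -0.0044, 0.0027, -0.0291],
    [0.7, -32.2, 0, -0.0044, 0.0027, -0.0291],
    [0.7, -32.2, 0, -0.0044, 0.0027, -0.0291],
  ],
)

```text
time: 12.05
tool_pos: [0.4877, -0.4027, 0.2884]
ee_rot: [3.141, -0.0, 2.809]
wrist_force: [1.5, 0.3, 0.9]
width: 0.0922
finger_force: 0.0
```

send_rows(
  rows=[
    [0, 0, 0, 0, 0, 0],
    [0, 0, 0, 0, 0, 0],
    [0, 0, 0, 0, 0, 0],
  ],
)

```text
time: 12.3
tool_pos: [0.4884, -0.4011, 0.2888]
ee_rot: [3.14, -0.0, 2.81]
wrist_force: [0.6, 0.2, -0.1]
width: 0.0922
finger_force: 0.0
```

send_rows(
  rows=[
    [1, -2, -30, 0, 0, 0],
    [0, 0, -35, 0, 0, 0],
    [0, 0, -35, 0, 0, 0],
    [0, 0, -35, 0, 0, 0],
    [0, 0, -25, 0, 0, 0],
    [0, 0, -16, 0, 0, 0],
    [0, 0, -10, 0, 0, 0],
    [0, 0, -6, 0, 0, 0],
  ],
)

```text
time: 12.97
tool_pos: [0.4896, -0.4023, 0.0966]
ee_rot: [3.141, -0.001, 2.812]
wrist_force: [-0.0, -0.3, -0.5]
width: 0.0919
finger_force: 0.0
```

send_rows(
  rows=[
    [0, 0, 0, 0, 0, 0],
    [0, 0, 0, 0, 0, 0],
    [0, 0, 0, 0, 0, 0],
    [0, 0, 0, 0, 0, 0],
    [0, 0, 0, 0, 0, 0],
    [0, 0, 0, 0, 0, 0],
    [0, 0, 0, 0, 0, 0],
    [0, 0, 0, 0, 0, 0],
  ],
  grip=0,
)

```text
time: 13.63
tool_pos: [0.4907, -0.4048, 0.0993]
ee_rot: [-3.141, 0.004, 2.81]
wrist_force: [0.3, 2.1, 5.5]
width: 0.0628
finger_force: 30.0
```

send_rows(
  rows=[
    [0, 0, 8, 0, 0, 0],
    [0, 0, 14, 0, 0, 0],
    [0, 0, 20, 0, 0, 0],
    [0, 0, 25, 0, 0, 0],
    [0, 0, 30, 0, 0, 0],
    [0, 0, 30, 0, 0, 0],
    [0, 0, 30, 0, 0, 0],
    [0, 0, 28, 0, 0, 0],
  ],
)

```text
time: 14.3
tool_pos: [0.4892, -0.4043, 0.2827]
ee_rot: [3.141, -0.002, 2.809]
wrist_force: [0.1, -1.0, -3.9]
width: 0.0629
finger_force: 30.0
```

send_rows(
  rows=[
    [0, 0, 15, 0, 0, 0],
    [0, 0, 5, 0, 0, 0],
    [0, 0, 0, 0, 0, 0],
  ],
)

```text
time: 14.55
tool_pos: [0.4899, -0.4049, 0.3033]
ee_rot: [-3.141, 0.002, 2.809]
wrist_force: [0.1, -0.4, -4.8]
width: 0.0628
finger_force: 30.0
```

Run:
```python
from h import *
o=sensors.get_obs(); print(o['joint_positions'].round(2),o['tool_pos'].round(4),o['ee_rot'].round(3),o['wrist_force'].round(1),o['width'])
a=optics.snapshot('scene')
cv2.imwrite('pics/jar.png',cv2.resize(a[130:330,180:400],(550,500),interpolation=cv2.INTER_CUBIC)[:,:,::-1])
```

```text
[-0.78  0.28  1.   -0.    1.86 -2.02] [ 0.4899 -0.4049  0.3033] [-3.141e+00  2.000e-03  2.809e+00] [ 0.1 -0.4 -4.8] 0.06282486233330604
```

View pics/jar.png

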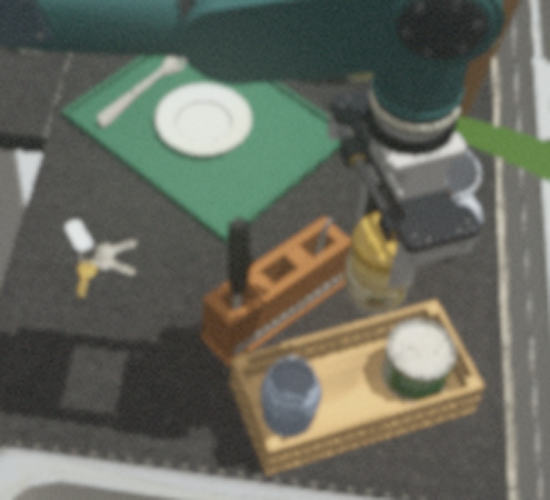

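send_rows(
  rows=[
    [4.8, 11.6, 0, 0, 0, 0],
    [10.4, 25, 0, 0, 0, 0],
    [10.4, 25, 0, 0, 0, 0],
    [10.4, 25, 0, 0, 0, 0],
    [10.4, 25, 0, 0, 0, 0],
    [10.4, 25, 0, 0, 0, 0],
    [10.4, 25, 0, 0, 0, 0],
  ],
)

```text
time: 15.18
tool_pos: [0.5569, -0.2403, 0.2998]
ee_rot: [3.14, -0.004, 2.81]
wrist_force: [-0.0, 0.2, -4.6]
width: 0.0629
finger_force: 30.0
```

send_rows(
  rows=[
    [10.4, 25, 0, 0, 0, 0],
    [10.4, 25, 0, 0, 0, 0],
    [10.4, 25, 0, 0, 0, 0],
    [10.4, 25, 0, 0, 0, 0],
    [10.4, 25, 0, 0, 0, 0],
    [10.4, 25, 0, 0, 0, 0],
    [4.8, 11.6, 0, 0, 0, 0],
    [0, 0, 0, 0, 0, 0],
  ],
)

```text
time: 15.85
tool_pos: [0.6244, -0.0776, 0.3001]
ee_rot: [3.141, -0.003, 2.814]
wrist_force: [0.4, -0.9, -3.1]
width: 0.0631
finger_force: 30.0
```

send_rows(
  rows=[
    [0, 0, -15, 0, 0, 0],
    [0, 0, -28, 0, 0, 0],
    [0, 0, -30, 0, 0, 0],
    [0, 0, -30, 0, 0, 0],
    [0, 0, -28, 0, 0, 0],
    [0, 0, -22, 0, 0, 0],
    [0, 0, -15, 0, 0, 0],
    [0, 0, -10, 0, 0, 0],
  ],
)

```text
time: 16.52
tool_pos: [0.6218, -0.0822, 0.1206]
ee_rot: [-3.14, -0.005, 2.808]
wrist_force: [-0.6, -0.0, -3.9]
width: 0.0631
finger_force: 30.0
```

send_rows(
  rows=[
    [0, 0, -6, 0, 0, 0],
    [0, 0, -4, 0, 0, 0],
    [0, 0, -3, 0, 0, 0],
    [0, 0, 0, 0, 0, 0],
    [0, 0, 0, 0, 0, 0],
  ],
)

```text
time: 16.93
tool_pos: [0.6249, -0.0815, 0.1128]
ee_rot: [3.142, 0.003, 2.81]
wrist_force: [0.2, -0.4, -4.4]
width: 0.0627
finger_force: 30.0
```

Not yet touching, so I lower gently.

send_rows(
  rows=[
    [0, 0, -3, 0, 0, 0],
    [0, 0, -3, 0, 0, 0],
    [0, 0, -2, 0, 0, 0],
    [0, 0, 0, 0, 0, 0],
  ],
)

```text
time: 17.27
tool_pos: [0.624, -0.0811, 0.103]
ee_rot: [-3.141, -0.0, 2.81]
wrist_force: [-0.1, 0.3, -4.8]
width: 0.0629
finger_force: 30.0
```

send_rows(
  rows=[
    [0, 0, -2, 0, 0, 0],
    [0, 0, -1, 0, 0, 0],
    [0, 0, 0, 0, 0, 0],
  ],
)

```text
time: 17.52
tool_pos: [0.6243, -0.0812, 0.1006]
ee_rot: [-3.142, 0.001, 2.81]
wrist_force: [0.7, 0.7, -3.7]
width: 0.0632
finger_force: 30.0
```

send_rows(
  rows=[
    [0, 0, -1, 0, 0, 0],
    [0, 0, -1, 0, 0, 0],
    [0, 0, 0, 0, 0, 0],
  ],
)

```text
time: 17.77
tool_pos: [0.625, -0.0814, 0.1004]
ee_rot: [3.142, 0.004, 2.81]
wrist_force: [-1.1, -0.2, 4.1]
width: 0.0634
finger_force: 30.0
```

send_rows(
  rows=[
    [0, 0, -1, 0, 0, 0],
    [0, 0, 0, 0, 0, 0],
  ],
)

```text
time: 17.93
tool_pos: [0.6252, -0.0815, 0.1003]
ee_rot: [3.141, 0.005, 2.81]
wrist_force: [-2.0, 0.1, 6.1]
width: 0.0631
finger_force: 30.0
```

The jar has touched down (about 6 N upward). I release and retreat.

send_rows(
  rows=[
    [0, 0, 1, 0, 0, 0],
    [0, 0, 0, 0, 0, 0],
    [0, 0, 0, 0, 0, 0],
    [0, 0, 0, 0, 0, 0],
    [0, 0, 0, 0, 0, 0],
    [0, 0, 0, 0, 0, 0],
  ],
  grip=90,
)

```text
time: 18.43
tool_pos: [0.6242, -0.0812, 0.0983]
ee_rot: [-3.141, 0.0, 2.81]
wrist_force: [0.5, 0.4, 0.5]
width: 0.0899
finger_force: 0.0
```

send_rows(
  rows=[
    [0, 0, 15, 0, 0, 0],
    [0, 0, 30, 0, 0, 0],
    [0, 0, 35, 0, 0, 0],
    [0, 0, 35, 0, 0, 0],
    [0, 0, 35, 0, 0, 0],
    [0, 0, 30, 0, 0, 0],
    [-35, 0, 0, 0, 0, 0],
    [-35, 0, 0, 0, 0, 0],
  ],
)

```text
time: 19.1
tool_pos: [0.556, -0.0817, 0.2807]
ee_rot: [3.141, 0.006, 2.81]
wrist_force: [-0.8, 0.1, -1.7]
width: 0.09
finger_force: 0.0
```

send_rows(
  rows=[
    [-35, 0, 0, 0, 0, 0],
    [-35, 0, 0, 0, 0, 0],
    [-35, 0, 0, 0, 0, 0],
    [-35, 0, 0, 0, 0, 0],
    [-35, 0, 0, 0, 0, 0],
    [0, 0, 0, 0, 0, 0],
    [0, 0, 0, 0, 0, 0],
  ],
)

```text
time: 19.68
tool_pos: [0.3785, -0.0812, 0.2794]
ee_rot: [-3.142, 0.004, 2.809]
wrist_force: [0.9, -0.3, -0.4]
width: 0.0902
finger_force: 0.0
```

Run:
```python
from h import *
o=sensors.get_obs(); print(o['tool_pos'].round(4),o['wrist_force'].round(1),o['width'])
a=optics.snapshot('scene');b=optics.snapshot('top')
cv2.imwrite('pics/end.png',cv2.resize(np.hstack([a[110:310,190:390],b[110:310,180:380]]),(800,400),interpolation=cv2.INTER_CUBIC)[:,:,::-1])
ms=cam('scene');hs=cv2.cvtColor(a,cv2.COLOR_RGB2HSV);H,S,V=cv2.split(hs)
k=((H>20)&(H<32)&(S>110)&(V>120)).astype(np.uint8);k[:110]=0;k[260:]=0;k[:,:200]=0;k[:,380:]=0
for c in cv2.findContours(k,0,1)[0]:
    if cv2.contourArea(c)>60:
        x=cv2.fitEllipse(c); p=onz(ms,*x[0],.1)[:2]; an=np.radians(8.7);R=np.array([[np.cos(an),-np.sin(an)],[np.sin(an),np.cos(an)]])
        print(x,p.round(3),((p-[.608,.0245])@R).round(3))
```

```text
[ 0.3785 -0.0812  0.2794] [ 0.9 -0.3 -0.4] 0.09015711954634627
((286.8234558105469, 179.0928497314453), (15.271039962768555, 16.557273864746094), 94.95314025878906) [ 0.621 -0.087] [-0.004 -0.113]
```

View pics/end.png

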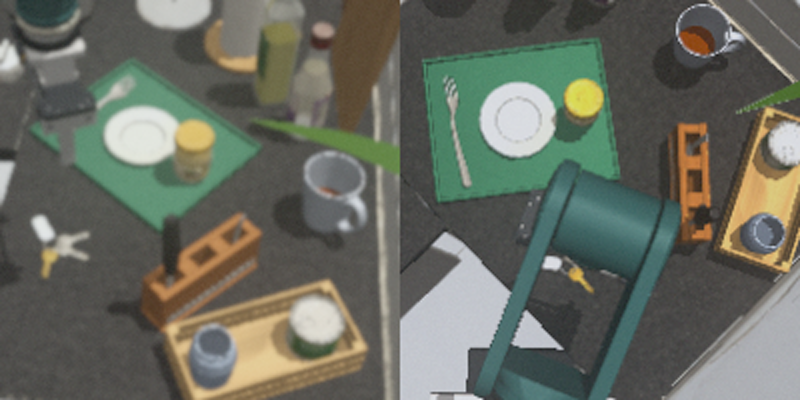

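The final views show the fork flat on the left (top view, about (457,130)), the plate in the middle, and the jar upright on the right (about (583,100)). Everything else is where it was.

```bash
python3 -c "
from bench import ticket; print(ticket.close_job())"
```

```text
the job is handed in; nothing more can be done
None
```

I've handed the job in: the fork lies flat in the tray left of the plate, about 5° off straight front to back, and the mustard jar stands upright to the right of it. The final pictures show the other things unmoved, and it took about 20 s of the 72 s.

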